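Lock the fence and hold a block in the corner of the drilling fixture

ROBOT

A 6-joint arm with a two-finger parallel gripper is mounted at the origin on a cart in front of the work surface, level with it; the furniture and walls round the work are solid. World frame = base frame: x ahead of the robot, y to its left, z up, the work surface at z = 0. Lengths are in mm, angles in rad, forces in N, time in s.
With the tool pointing down it reaches from about 300 to 950 mm from the base axis. Payload 3.1 kg.
Tool frame: the origin (TCP) lies on the centre line of the jaws, within the pads' length; the fingertips stand 19 mm ahead of it and the grasp point (between the pads) is the TCP (env.tip_reach is the distance from the TCP to the fingertips, in mm); z points along the fingers, y is the line along which they close (so a half turn about z gives the same grasp; the last joint's range is limited). The gripper opens to 85 mm and grips with 20 to 120 N. Pads are 22 mm wide; open, the fingers measure 114 mm over their backs; the gripper's body (76 mm by 85 mm) begins 54 mm behind the grasp point. The pads swing forward as they close: fully open they stand 13 mm farther back than shut.
Start: joints at [1.198, 0.308, 1.634, -0, 1.2, -0.07], TCP at [186.397, 596.564, 250.272] pointing down, gripper open.
Joint ranges: [-3.06, 3.06], [-0.79, 1.96], [0.05, 2.63], [-1.19, 4.34], [0.05, 2.64], [-2.94, 2.94]. Speed limits (rad/s): [2.79, 2.79, 3.14, 3.14, 3.14, 3.14].

INTERFACE

Orientations are given as [roll, pitch, yaw] about the fixed x, y, z axes, in that order (R = Rz(yaw) Ry(pitch) Rx(roll)).
In Python, from station import env gives the robot as it stands.
- The arm moves only by the tool drive_tool, never from a script. Its argument "deltas" is a list of rows, each a list of 5 numbers: the shift along the tool's x, y, z in shares of 1000 mm (1.0 is 1000 mm), then the turn about the tool's z in normalised numbers (1 is 4 rad), then the closure, from 0 (fully open) to 1 (shut). A call has 1 to 20 rows; each row is the pose to reach, as a shift and turn from the pose commanded when the call began, along the tool's axes at that moment; what a row does not reach only later rows make up. A row lasts 1/10 s, in which the tool goes at most 50 mm and 8.59 degrees, less where a joint would pass 70% of its speed; a pose out of reach is approached as far as the arm can. A shift or turn number past 1, either way, is cut back to 1. A call with a gripper value outside its range is refused whole. The fingers move at their own pace and stop on an object; "force" is the grip in N (left out, the last holds). Time passes only in rows, so rows that repeat a pose let the fingers close. It gives the time, the measured TCP pose, the force, the opening and the grip force at its end, in the units of the state.
- env.state(): the state, without advancing time (a new reading comes with each control period).
- env.snapshot(name): name is "side" or "top"; returns the picture (420x560x3 uint8, red, green, blue); there is no depth.
- env.camera_params(name): a dict with "K" (3x3 intrinsics, pixels), "rvec" (rotation vector, rad) and "tvec" (3), from world to camera coordinates, as OpenCV has them. Camera axes: x right, y down, z forward; pixel columns grow to the right and rows downward; lengths in mm; the calibration is good to about 2 mm. A picture is of the moment at which its call begins. camera_params takes no time and is no camera call.
- env.hand_in(): hands the job in; it is judged then, once.
The state is a dict: "t": time; "q": joint angles; "qd": joint speeds; "joint_torque": joint torques, N m; "ee_pos": TCP position; "ee_rot": TCP orientation; "ft_force": force on the tool from outside, world axes, zero at the start; "moment": the same for the moment, N m; "gripper_width": finger opening in mm; "finger_force": force on a finger pad.
Only numpy, scipy, OpenCV 4.12 (cv2) and the standard library are available. Lean on these libraries where they do the work, as an engineer would, in place of code of your own. Each camera call takes 0.05 s, during which the arm holds its last target. There are 200 camera calls.

TASK

Get the thick wooden block ready to be drilled. First swing the cam lever of the corner fixture round to its closed stop, so that the sliding side fence is driven out and locked; then lay the block flat on the fixture's base plate with a long side against the back fence and an end against the side fence, and press it firmly into the corner so that it bears on both fences at once. Finish still holding it pressed there - do not let go - and leave the other things on the table where they are.

Things in the scene. Friction and masses are not known exactly. Their poses are not given: they have to be found in the camera images.
- wood_block: the thick wooden block, 60 (own x) x 82 (own y, long) x 44 (z) mm, about 0.1 to 0.2 kg, loose; it lies flat on the table, the thickest of the three loose wooden pieces. Origin: centre of its underside.
- fixture: corner fixture fixed to the table: aluminium base plate 200 (x) x 220 (y) x 12 mm, fences on its top. Origin: centre of its underside; +x points to the back fence, -y to the side fence and lever. Corner open to -x and +y. With the lever closed the fence faces meet at fixture x +70, y -20 mm: the block's origin belongs at (40, 21, 12) mm, long axis along fixture y.
- back_fence: fixed steel bar along fixture y, 14 mm thick, 125 long, 14 high (its top is 26 mm above the table). Its working face looks to fixture -x, at fixture x = +70 mm, and runs from fixture y = -20 to +105 mm. Origin: centre of its underside.
- side_fence: sliding steel bar along fixture x, 16 mm thick, 108 long (fixture x -44 to +64 mm), top 26 mm above the table. Origin: centre of its underside; working face 8 mm from it, looking to fixture +y. The cam drives it to +y by 5 mm per rad of the lever: face at fixture y -28 mm open, -20 mm closed; cam friction then holds it against at least 25 N.
- cam_lever (a joint): angle of the cam lever about its upright pivot, rad: 0 = open (arm points to fixture -y), 1.60 = closed stop (arm points to fixture -x, alongside the side fence); it turns clockwise seen from above, needs about 3 N at the knob and stays where it is left.
- lever_knob (a point): middle of the upright black knob at the free end of the lever, 75 mm from the pivot; knob 18 mm across, 36 mm tall, from 32 to 68 mm above the table; this point is 50 mm above the table. The flat arm below it is at 26 to 34 mm.
- lever_pivot (a point): point on the lever's upright pivot axis, fixture (20, -58) mm, 50 mm above the table.
- wood_slab: bystander: loose flat wooden slab 98 x 118 x 22 mm. Origin: centre of its underside.
- thin_offcut: bystander: loose thin wooden offcut 55 x 85 x 9 mm. Origin: centre of its underside.
- chuck_key: bystander: loose steel chuck key, T-shaped, 56 x 50 x 13 mm, behind the work. Origin: centre of its underside.
Things that resemble listed ones, but are neither listed nor needed, are in the scene too. What is shaped like the wood_block but blue is not meant.

How it is judged (in metres and radians):
On the way, in this order (a step that is already met when the one before it is completed fails the run):
1. the cam lever is at its closed stop (above 1.40 rad) while the block is still off the base plate (value of joint cam_lever above 1.4 rad and contact force between wood_block and fixture below 0.1 N), for 0.2 s.
2. the block bears on both fences (contact force between wood_block and back_fence above 1 N and contact force between wood_block and side_fence above 1 N), for 0.2 s.
At the end, for the whole second after the job is handed in: Lever closed (over 1.40 rad); block flat on the plate (3 mm, 0.04 rad), long axis along the back fence (0.04 rad), in the corner within 4 mm; it presses on both fences with over 1 N each, is at rest, and the fingers still press on it (all of step 2 and value of joint cam_lever above 1.4 rad and contact force between the fingers and wood_block above 1 N and z of wood_block in the frame of fixture between 0.009 and 0.015 m and x of wood_block in the frame of fixture between 0.036 and 0.044 m and y of wood_block in the frame of fixture between 0.017 and 0.025 m and angle between the y axis of wood_block and the y axis of fixture, either way round below 0.04 rad and angle between wood_block's own z axis and vertical below 0.04 rad and linear speed of wood_block below 0.01 m/s); the arm keeps its last pose, push and grip.
It fails at once if the slab, the offcut or the chuck key was moved more than 20 mm (distance of any of wood_slab, thin_offcut, chuck_key from where it was at the start of the episode above 0.02 m).
It also fails if it takes over 64 s, if anything falls off the work surface, if the arm or the gripper's body presses on something with over 40 N, if the wrist force passes 120 N, or if a joint passes its speed limit or range.

## Working session

There is one attempt and no reset: what is moved stays moved. The work goes in short steps, Python scripts to look and compute and a tool call to move; the robot and the scene stay as the last step left them, time stands still between calls to the robot, and variables do not carry over. Pictures are saved under pics/ and viewed, at most 10 in all, crops included, and the job is handed in when it is done.

Besides the shell and the picture viewer there is one more tool, called by a JSON object that holds its "fn" and its "kwargs", one argument or row to a line. drive_tool: Moves the arm, as the interface text tells. Its arguments: {"type":"object","properties":{"deltas":{"type":"array","items":{"type":"array","items":{"type":"number"}}},"force":{"type":"number"}},"required":["deltas"]}

```bash
mkdir -p pics; cat > h.py <<'E'
import numpy as np, cv2
from station import env
def cam(n):
    p=env.camera_params(n); K=np.array(p["K"],float); R=cv2.Rodrigues(np.array(p["rvec"],float))[0]; t=np.array(p["tvec"],float).ravel()
    return K,R,t
def ray(n,u,v):
    K,R,t=cam(n); d=R.T@np.linalg.inv(K)@np.array([u,v,1.]); c=-R.T@t; return c,d/np.linalg.norm(d)
def plane(n,u,v,z):
    c,d=ray(n,u,v); return c+d*(z-c[2])/d[2]
def proj(n,P):
    K,R,t=cam(n); q=(R@np.atleast_2d(P).T).T+t; q=q@K.T; return q[:,:2]/q[:,2:]
def tri(a,b):
    c1,d1=ray("top",*a); c2,d2=ray("side",*b)
    s=np.linalg.lstsq(np.c_[d1,-d2],c2-c1,rcond=None)[0]; p,q=c1+s[0]*d1,c2+s[1]*d2
    return (p+q)/2,np.linalg.norm(p-q)
def shot(n,f):
    im=env.snapshot(n); cv2.imwrite("pics/"+f,im[:,:,::-1]); return im
E
python3 - <<'E'
from h import *
for n in("top","side"):
    shot(n,n+"0.png"); K,R,t=cam(n); print(n,K.round(1).tolist(),(-R.T@t).round(),R[2].round(2))
s=env.state(); print(s["ee_pos"],s["ee_rot"],s["gripper_width"],env.tip_reach)
E
```

```text
top [[418.9, 0.0, 283.6], [0.0, 418.9, 211.3], [0.0, 0.0, 1.0]] [ 439.   35. 1045.] [ 0.1 -0.  -1. ]
side [[529.0, 0.0, 270.8], [0.0, 529.0, 210.1], [0.0, 0.0, 1.0]] [  -13. -1038.   665.] [ 0.41  0.8  -0.45]
[186.11246747 595.88262561 249.14699014] [-3.13944287e+00 -1.29333730e-04  2.83882054e+00] 85.69812137587904 19.0
```

View pics/top0.png

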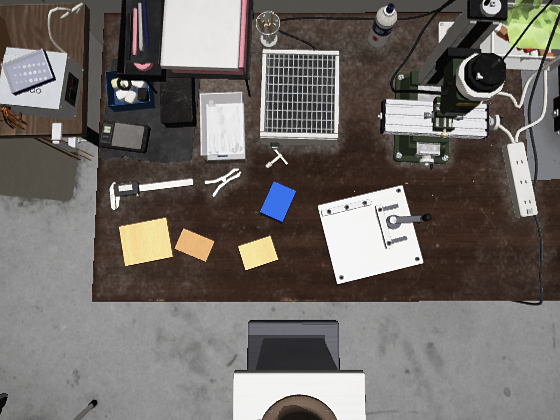

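View pics/side0.png

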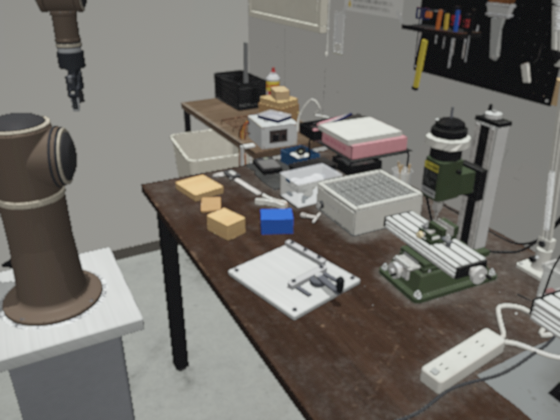

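Top view: three wooden pieces are at (146,242), (195,245) and (258,252). The blue one at (278,201) is the decoy. In the side view the piece at (226,223) has by far the tallest side faces and matches top (258,252), so it should be the wood_block. The fixture is at top (371,235) with its lever knob at (427,217). I'll measure them and confirm in one crop.

```bash
python3 - <<'E'
from h import *
T=cv2.imread("pics/top0.png");S=cv2.imread("pics/side0.png")
def mask(im,lo,hi): return cv2.inRange(cv2.cvtColor(im,cv2.COLOR_BGR2HSV),lo,hi)
for n,im in(("top",T),("side",S)):
    m=mask(im,(8,60,90),(32,255,255))
    for c in cv2.findContours(m,0,2)[0]:
        if cv2.contourArea(c)>150:
            r=cv2.minAreaRect(c); 
            if n=="top" and r[0][1]>200 or n=="side" and 150<r[0][1]<260: print(n,np.round(r[0],1),np.round(r[1],1),round(r[2],1),cv2.contourArea(c), cv2.approxPolyDP(c,3,True).reshape(-1,2).tolist())
# fixture white
m=mask(T,(0,0,150),(180,60,255)); m[:170]=0; m[300:]=0; m[:,:305]=0;m[:,440:]=0
c=max(cv2.findContours(m,0,2)[0],key=cv2.contourArea); print("plate",cv2.minAreaRect(c),cv2.approxPolyDP(c,5,True).reshape(-1,2).tolist())
a=cv2.resize(T[175:295,230:445],None,fx=3.6,fy=3.6,interpolation=cv2.INTER_CUBIC)[:,:780]
b=S[165:320,170:370]; b=cv2.resize(b,None,fx=2.0,fy=2.0,interpolation=cv2.INTER_CUBIC)
cv2.imwrite("pics/cropT.png",a)
cv2.imwrite("pics/cropS.png",cv2.resize(S[165:320,170:370],None,fx=3.8,fy=3.8,interpolation=cv2.INTER_CUBIC))
E
```

```text
top [299.  407.5] [23. 72.] 90.0 634.5 [[263, 418], [275, 419], [283, 405], [296, 404], [324, 419], [335, 419], [323, 404], [301, 396], [280, 401]]
top [257.4 252.2] [25.9 34.8] 71.6 843.5 [[269, 235], [238, 246], [245, 269], [276, 259]]
top [194.  244.3] [34.5 22.9] 22.6 740.0 [[183, 228], [174, 248], [205, 261], [214, 241]]
top [145.3 241.1] [41.1 49.8] 79.7 1911.5 [[165, 217], [119, 226], [125, 265], [172, 256]]
side [211.9 203. ] [86.7 39.7] 52.0 2167.0 [[170, 181], [177, 190], [200, 201], [200, 211], [207, 213], [208, 230], [227, 240], [245, 232], [245, 217], [221, 206], [221, 183], [202, 173]]
plate ((370.0882568359375, 233.85293579101562), (81.24943542480469, 89.01057434082031), 75.96376037597656) [[401, 185], [318, 205], [337, 283], [422, 262], [412, 223], [388, 229], [385, 222], [391, 214], [410, 215]]
```

View pics/cropT.png

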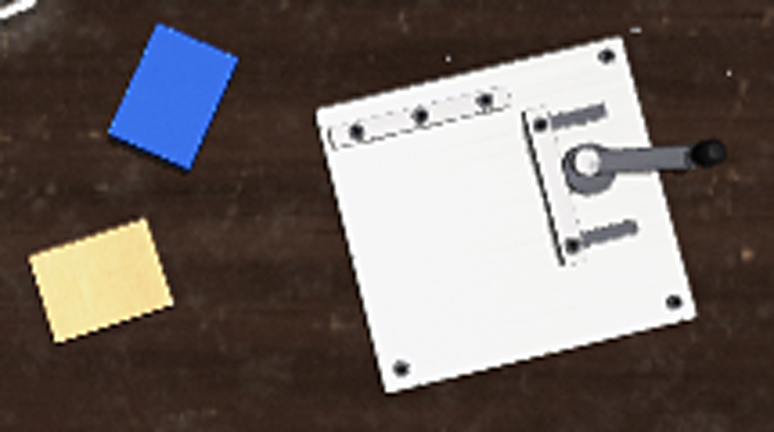

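View pics/cropS.png

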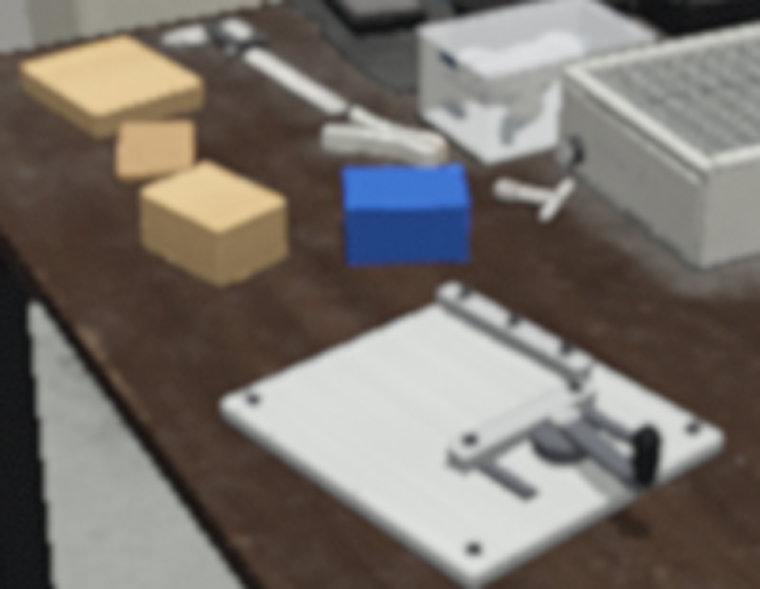

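The crops confirm it: the pale piece at top crop (100,280) / side crop (213,222) is a thick block with a 60x82-like top, while the slab and the offcut are visibly thinner. The lever at (650,157) points to fixture -y, so it is open. Next I triangulate.

```bash
python3 - <<'E'
from h import *
f=lambda u,v:(230+(u+.5)/3.6-.5,175+(v+.5)/3.6-.5); g=lambda u,v:(170+(u+.5)/3.8-.5,165+(v+.5)/3.8-.5)
prs={"b++":((30,257),(205,163)),"b+-":((147,219),(287,208)),"b--":((173,304),(220,243)),"b-+":((57,343),(140,195)),
"s+-":((607,56),(692,428)),"s--":((673,302),(473,548)),"s-+":((401,369),(252,399)),"knobtop":((710,150),(649,433)),
"ffsc1":((357,131),(463,293)),"ffsc2":((420,115),(513,320)),"ffsc3":((485,100),(566,350)),"sf1":((540,124),(577,385)),"sf2":((572,245),(469,440))}
P={}
for k,(a,b) in prs.items():
    P[k],e=tri(f(*a),g(*b)); print(k,P[k].round(1),"gap",round(e,1))
bl=[(238,246),(269,235),(276,259),(245,269)]
q=np.array([plane("top",u,v,44) for u,v in bl]); print("block z44",q.round(1)); print(np.linalg.norm(np.roll(q,-1,0)-q,axis=1).round(1), q.mean(0))
d=(q[0]+q[3]-q[1]-q[2])/2; print("block long dir deg (y axis yaw)",np.degrees(np.arctan2(-d[0],d[1])))
pl=[(318,205),(401.5,185),(422.5,262),(337,283)]
p=np.array([plane("top",u,v,12) for u,v in pl]); print("plate",p.round(1),np.linalg.norm(np.roll(p,-1,0)-p,axis=1).round(1),p.mean(0).round(1))
d=(p[0]+p[3]-p[1]-p[2])/2; print("yaw",np.degrees(np.arctan2(-d[0],d[1]))); d=(p[0]+p[1]-p[2]-p[3])/2; print("yaw",np.degrees(np.arctan2(d[1],d[0])))
E
```

```text
b++ [453.2 144.   42.7] gap 0.1
b+- [479.4  66.3  36.8] gap 2.1
b-- [422.8  49.   32.3] gap 2.0
b-+ [397.  125.8  38.9] gap 1.1
s+- [ 591.8 -250.5   12.9] gap 1.0
s-- [ 423.1 -290.8   12.6] gap 1.6
s-+ [ 377.9 -104.9   12.4] gap 0.8
knobtop [ 522.8 -302.8   61.8] gap 1.9
ffsc1 [538.1 -75.2  27.6] gap 0.1
ffsc2 [ 549.2 -118.3   27.4] gap 0.5
ffsc3 [ 559.7 -162.8   26.9] gap 1.2
sf1 [ 543.7 -199.9   27.6] gap 2.2
sf2 [ 461.1 -219.4   26.4] gap 0.5
block z44 [[453.2 143.8  44. ]
 [479.2  70.   44. ]
 [422.3  53.3  44. ]
 [398.8 126.7  44. ]]
[78.2 59.4 77.1 57. ] [438.37513391  98.43452974  44.        ]
block long dir deg (y axis yaw) 18.583329478076795
plate [[ 554.7  -50.3   12. ]
 [ 604.5 -258.9   12. ]
 [ 413.9 -304.9   12. ]
 [ 363.4  -94.8   12. ]] [214.5 196.1 216.  196.4] [ 484.1 -177.2   12. ]
yaw 13.478386653739847
yaw 13.322684962684873
```

```bash
cat >> h.py <<'E'
def go(*tgts):
    s=env.state(); p=np.array(s["ee_pos"]); y=s["ee_rot"][2]; print("at",p.round(1),np.degrees(s["ee_rot"]).round(1),"w",round(s["gripper_width"],1),"F",np.round(s["ft_force"],1),"ff",np.round(s["finger_force"],1),"t",round(s["t"],2))
    X=np.array([np.cos(y),np.sin(y),0]);Y=np.array([np.sin(y),-np.cos(y),0])
    for t in tgts:
        d=np.array(t[:3])-p; w=(np.degrees(y)-t[3]+180)%360-180
        print([round(float(v),1) for v in (d@X,d@Y,-d[2],w)])
F0=np.array([484.1,-177.2]);YF=13.5
def fx(x,y):
    c,s=np.cos(np.radians(YF)),np.sin(np.radians(YF)); return F0+[c*x-s*y,s*x+c*y]
E
python3 -c "
from h import *
go((523,-303,150,94.4))
print(fx(20,-58),fx(-55,-58),fx(40,21))"
```

```text
at [186.1 595.9 249.1] [-179.9   -0.   162.7] w 85.7 F [ 0.3 -1.2 -0.6] ff 0.0 t 0.1
[-589.6, -757.5, 99.1, 68.3]
[ 517.08722951 -228.92854811] [ 444.15948548 -246.4369504 ] [ 518.09244417 -147.44241712]
```

Units first: shifts go in shares of 1000 mm and turns go in shares of 4 rad. So -757.5 mm is -0.7575, -589.6 mm is -0.5896, 68.3 degrees is 0.298.

{"fn": "drive_tool", "kwargs": {
  "deltas": [
    [-0.5896,-0.7575,0.06,0.298,0.66],
    [-0.5896,-0.7575,0.06,0.298,0.66],
    [-0.5896,-0.7575,0.06,0.298,0.66],
    [-0.5896,-0.7575,0.06,0.298,0.66],
    [-0.5896,-0.7575,0.06,0.298,0.66],
    [-0.5896,-0.7575,0.06,0.298,0.66],
    [-0.5896,-0.7575,0.06,0.298,0.66],
    [-0.5896,-0.7575,0.06,0.298,0.66],
    [-0.5896,-0.7575,0.06,0.298,0.66],
    [-0.5896,-0.7575,0.06,0.298,0.66],
    [-0.5896,-0.7575,0.06,0.298,0.66],
    [-0.5896,-0.7575,0.06,0.298,0.66],
    [-0.5896,-0.7575,0.06,0.298,0.66],
    [-0.5896,-0.7575,0.06,0.298,0.66],
    [-0.5896,-0.7575,0.06,0.298,0.66],
    [-0.5896,-0.7575,0.06,0.298,0.66],
    [-0.5896,-0.7575,0.06,0.298,0.66],
    [-0.5896,-0.7575,0.06,0.298,0.66],
    [-0.5896,-0.7575,0.06,0.298,0.66],
    [-0.5896,-0.7575,0.06,0.298,0.66]
  ]
}}

```text
t: 2.1
ee_pos: [524.3, -307.2, 189.6]
ee_rot: [3.141, 0.002, 1.643]
ft_force: [0.2, -0.1, 0.2]
gripper_width: 28.8
finger_force: 0.0
```

{"fn": "drive_tool", "kwargs": {
  "deltas": [
    [0,0,0,0,0.66],
    [0,0,0,0,0.66],
    [0,0,0,0,0.66]
  ]
}}

```text
t: 2.4
ee_pos: [522.6, -300.3, 190.0]
ee_rot: [-3.14, -0.001, 1.648]
ft_force: [0.1, -0.2, -0.5]
gripper_width: 29.2
finger_force: 0.0
```

```bash
python3 -c "
from h import *
go((523,-303.5,95,94.4),(523,-303.5,57,94.4))
shot('side','side1.png')
print(proj('side',[[523,-303.5,68],[523,-303.5,50]]),proj('side',[env.state()['ee_pos']]))
im=cv2.imread('pics/side1.png');cv2.imwrite('pics/side1c.png',cv2.resize(im[180:320,260:400],None,fx=4,fy=4))"
```

```text
at [ 522.6 -300.3  190. ] [-1.799e+02 -1.000e-01  9.440e+01] w 29.2 F [ 0.1 -0.2 -0.5] ff 0.0 t 2.4
[-3.2, 0.2, 95.0, 0.0]
[-3.2, 0.2, 133.0, 0.0]
[[340.4024834  276.24304918]
 [339.88385065 283.65631664]] [[343.10760363 222.13873003]]
```

View pics/side1c.png

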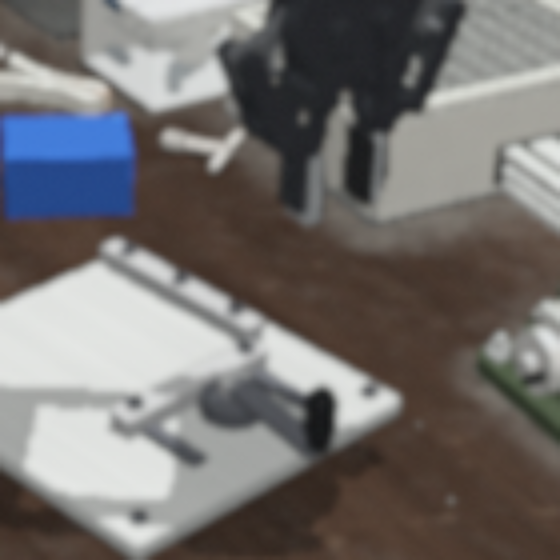

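The crop shows the knob at (319,420), i.e. side (340,285), which matches the projected point. The fingers straddle it from above, so I can go down.

To row units: 131 mm is 0.131, 130 mm is 0.13.

{"fn": "drive_tool", "kwargs": {
  "deltas": [
    [-0.002,0,0.045,0,0.66],
    [-0.002,0,0.08,0,0.66],
    [-0.002,0,0.095,0,0.66],
    [-0.002,0,0.11,0,0.66],
    [-0.002,0,0.12,0,0.66],
    [-0.002,0,0.13,0,0.66],
    [-0.002,0,0.131,0,0.66],
    [-0.002,0,0.131,0,0.66]
  ]
}}

```text
t: 3.25
ee_pos: [523.9, -304.6, 59.7]
ee_rot: [3.141, 0.001, 1.647]
ft_force: [-0.3, -0.7, 1.0]
gripper_width: 29.3
finger_force: 0.0
```

```bash
python3 -c "
from h import *
p=np.array([517.1,-228.9]);T=[]
for a in range(-86,-177,-10)[:]:
  r=np.radians(a); T.append((*(p+75*np.array([np.cos(r),np.sin(r)])),57,a+180))
go(*T)"
```

```text
at [ 523.9 -304.6   59.7] [180.    0.   94.3] w 29.3 F [-0.3 -0.7  1. ] ff 0.0 t 3.25
[1.0, -1.5, 2.7, 0.3]
[2.2, -14.5, 2.7, 10.3]
[5.7, -27.1, 2.7, 20.3]
[11.3, -38.9, 2.7, 30.3]
[18.8, -49.6, 2.7, 40.3]
[28.1, -58.7, 2.7, 50.3]
[38.9, -66.2, 2.7, 60.3]
[50.8, -71.6, 2.7, 70.3]
[63.4, -74.9, 2.7, 80.3]
[76.4, -76.0, 2.7, 90.3]
```

To row units: -76 mm is -0.076, -74.9 mm is -0.0749, 87 degrees is 0.3796.

{"fn": "drive_tool", "kwargs": {
  "deltas": [
    [0.0014,-0.008,0.002,0.0218,0.66],
    [0.0022,-0.0145,0.002,0.0436,0.66],
    [0.0037,-0.021,0.002,0.0654,0.66],
    [0.0057,-0.0271,0.002,0.0873,0.66],
    [0.0082,-0.033,0.002,0.1091,0.66],
    [0.0113,-0.0389,0.002,0.1309,0.66],
    [0.0148,-0.0444,0.002,0.1527,0.66],
    [0.0188,-0.0496,0.002,0.1745,0.66],
    [0.0233,-0.0544,0.002,0.1963,0.66],
    [0.0281,-0.0587,0.002,0.2182,0.66],
    [0.0334,-0.0626,0.002,0.24,0.66],
    [0.0389,-0.0662,0.002,0.2618,0.66],
    [0.0447,-0.0691,0.002,0.2836,0.66],
    [0.0508,-0.0716,0.002,0.3054,0.66],
    [0.057,-0.0735,0.002,0.3272,0.66],
    [0.0634,-0.0749,0.002,0.3491,0.66],
    [0.069,-0.0756,0.002,0.3665,0.66],
    [0.073,-0.076,0.002,0.3796,0.66],
    [0.073,-0.076,0.002,0.3796,0.66]
  ]
}}

```text
t: 5.15
ee_pos: [443.1, -238.3, 58.7]
ee_rot: [3.139, -0.002, 0.129]
ft_force: [-0.9, -1.2, 0.1]
gripper_width: 28.9
finger_force: 0.8
```

```bash
python3 -c "
from h import *
p=np.array([517.1,-228.9]);T=[]
for a in (-174,-178):
  r=np.radians(a); T.append((*(p+75*np.array([np.cos(r),np.sin(r)])),57,a+180))
go(*T); q=env.state()['ee_pos'][:2]-p; print(np.degrees(np.arctan2(q[1],q[0])),np.hypot(*q))"
```

```text
at [ 443.1 -238.3   58.7] [ 1.798e+02 -1.000e-01  7.400e+00] w 28.9 F [-0.9 -1.2  0.1] ff 0.8 t 5.15
[-0.4, -1.7, 1.7, 1.4]
[-0.1, -6.9, 1.7, 5.4]
-172.72137313293064 74.57085045462941
```

Contact force is small, so I push 4 mm further to seat it on the stop.

To row units: -5 mm is -0.005, -4 mm is -0.004, 2 degrees is 0.0087.

{"fn": "drive_tool", "kwargs": {
  "deltas": [
    [0,-0.002,0,0,0.66],
    [0,-0.004,0,0.0087,0.66],
    [0,-0.005,0,0.0087,0.66],
    [0,-0.005,0,0.0087,0.66],
    [0,-0.005,0,0.0087,0.66]
  ]
}}

```text
t: 5.65
ee_pos: [443.6, -237.5, 58.8]
ee_rot: [3.131, -0.004, 0.097]
ft_force: [-0.8, -15.1, -2.5]
gripper_width: 28.8
finger_force: 6.9
```

The tool held its position while the force rose to 15 N, so the lever is at its stop. I back off, lift, and check with pictures.

{"fn": "drive_tool", "kwargs": {
  "deltas": [
    [0,0.005,0,0,0.66],
    [0,0.005,-0.005,0,0.66],
    [0,0.005,-0.05,0,0.6],
    [0,0.005,-0.1,0,0],
    [0,0.005,-0.13,0,0],
    [0,0.005,-0.13,0,0],
    [0,0.005,-0.13,0,0]
  ]
}}

```text
t: 6.35
ee_pos: [442.2, -236.8, 188.1]
ee_rot: [3.141, -0.001, 0.094]
ft_force: [-0.9, 0.2, -0.3]
gripper_width: 85.0
finger_force: 0.0
```

```bash
python3 -c "
from h import *
go((438.3,98.4,120,108.5),(438.3,98.4,37,108.5))
im=shot('side','side2.png');print(proj('side',[[*fx(-55,-58),50]]))
cv2.imwrite('pics/side2c.png',cv2.resize(im[170:320,200:400,::-1],None,fx=4,fy=4))"
```

```text
at [ 442.2 -236.8  188.1] [ 1.8e+02 -1.0e-01  5.4e+00] w 85.0 F [-0.9  0.2 -0.3] ff 0.0 t 6.35
[27.5, -334.1, 68.1, -103.1]
[27.5, -334.1, 151.1, -103.1]
[[292.4099194  279.58192773]]
```

View pics/side2c.png

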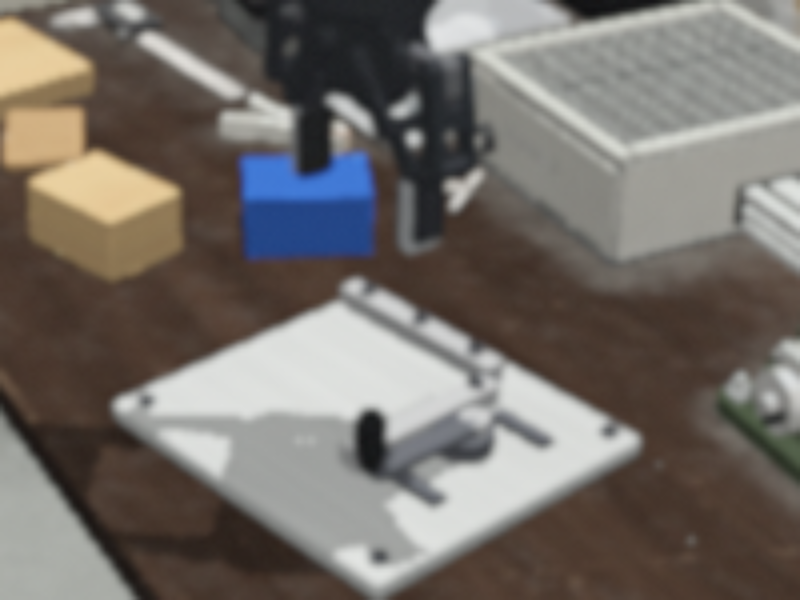

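Knob at crop (370,440), i.e. side (292.5,280). That is exactly where the closed knob projects, (292.4,279.6), so the lever is closed. The block hasn't moved. Next I go over it.

To row units: -334 mm is -0.334, 50 mm is 0.05, -103 degrees is -0.4494.

{"fn": "drive_tool", "kwargs": {
  "deltas": [
    [0.0275,-0.334,0.05,-0.4494,0],
    [0.0275,-0.334,0.05,-0.4494,0],
    [0.0275,-0.334,0.05,-0.4494,0],
    [0.0275,-0.334,0.05,-0.4494,0],
    [0.0275,-0.334,0.05,-0.4494,0],
    [0.0275,-0.334,0.05,-0.4494,0],
    [0.0275,-0.334,0.05,-0.4494,0],
    [0.0275,-0.334,0.05,-0.4494,0],
    [0.0275,-0.334,0.05,-0.4494,0],
    [0.0275,-0.334,0.05,-0.4494,0],
    [0.0275,-0.334,0.05,-0.4494,0],
    [0.0275,-0.334,0.05,-0.4494,0],
    [0.0275,-0.334,0.05,-0.4494,0],
    [0.0275,-0.334,0.05,-0.4494,0],
    [0.0275,-0.334,0.05,-0.4494,0],
    [0.0275,-0.334,0.05,-0.4494,0],
    [0.0275,-0.334,0.05,-0.4494,0]
  ]
}}

```text
t: 8.1
ee_pos: [438.1, 97.8, 137.2]
ee_rot: [-3.141, -0.0, 1.89]
ft_force: [0.4, 0.4, -1.5]
gripper_width: 85.3
finger_force: 0.0
```

```bash
python3 -c "
from h import *
go((438.3,98.4,38,108.5))"
```

```text
at [438.1  97.8 137.2] [-180.    -0.   108.3] w 85.3 F [ 0.4  0.4 -1.5] ff 0.0 t 8.1
[0.5, 0.4, 99.2, -0.2]
```

To row units: 99 mm is 0.099, 92 mm is 0.092.

{"fn": "drive_tool", "kwargs": {
  "deltas": [
    [0,0,0.04,0,0],
    [0,0,0.065,0,0],
    [0,0,0.08,0,0],
    [0,0,0.092,0,0],
    [0,0,0.099,0,0],
    [0,0,0.099,0,0],
    [0,0,0.099,0,0.3],
    [0,0,0.099,0,0.6],
    [0,0,0.099,0,0.6],
    [0,0,0.099,0,0.6],
    [0,0,0.099,0,0.6],
    [0,0,0.099,0,0.6]
  ],
  "force": 50
}}

```text
t: 9.3
ee_pos: [439.5, 98.0, 39.4]
ee_rot: [3.139, 0.0, 1.891]
ft_force: [1.2, 0.7, 5.8]
gripper_width: 58.4
finger_force: 55.3
```

To row units: -60 mm is -0.06, -30 mm is -0.03.

{"fn": "drive_tool", "kwargs": {
  "deltas": [
    [0,0,-0.03,0,0.6],
    [0,0,-0.06,0,0.6],
    [0,0,-0.06,0,0.6],
    [0,0,-0.06,0,0.6]
  ]
}}

```text
t: 9.7
ee_pos: [438.4, 97.9, 98.6]
ee_rot: [3.14, 0.0, 1.891]
ft_force: [-0.4, 0.9, -1.5]
gripper_width: 58.8
finger_force: 54.9
```

```bash
python3 -c "
from h import *
go((*fx(30,31),100,103.5))"
```

```text
at [438.4  97.9  98.6] [179.9   0.  108.4] w 58.8 F [-0.4  0.9 -1.5] ff 54.9 t 9.7
[-247.1, -10.7, -1.4, 4.9]
```

To row units: -247 mm is -0.247, -10.7 mm is -0.0107, 4.9 degrees is 0.0214.

{"fn": "drive_tool", "kwargs": {
  "deltas": [
    [-0.03,-0.001,0,0.0022,0.6],
    [-0.065,-0.002,0,0.0044,0.6],
    [-0.105,-0.004,0,0.0087,0.6],
    [-0.145,-0.006,0,0.0131,0.6],
    [-0.185,-0.008,0,0.0175,0.6],
    [-0.215,-0.009,0,0.0214,0.6],
    [-0.235,-0.01,0,0.0214,0.6],
    [-0.247,-0.0107,0,0.0214,0.6],
    [-0.247,-0.0107,0,0.0214,0.6],
    [-0.247,-0.0107,0,0.0214,0.6],
    [-0.247,-0.0107,0,0.0214,0.6]
  ]
}}

```text
t: 10.8
ee_pos: [504.8, -138.7, 97.6]
ee_rot: [-3.14, -0.001, 1.807]
ft_force: [-0.3, 0.5, -1.6]
gripper_width: 58.8
finger_force: 54.8
```

```bash
python3 - <<'E'
from h import *
go((*fx(30,31),51,103.5))
n="top"; im=shot(n,"top3.png")[:,:,::-1]
m=cv2.inRange(cv2.cvtColor(np.ascontiguousarray(im),cv2.COLOR_BGR2HSV),(8,60,60),(32,255,255)); m[:180]=0;m[300:]=0;m[:,:300]=0
for c in cv2.findContours(m,0,2)[0]:
    if cv2.contourArea(c)>30: print(cv2.minAreaRect(c),cv2.boundingRect(c))
a=cv2.resize(im[175:295,305:445],None,fx=2.8,fy=2.8,interpolation=2); S=shot("side","s3.png")[:,:,::-1]
b=cv2.resize(S[190:310,220:360],None,fx=2.8,fy=2.8,interpolation=2); cv2.imwrite("pics/c3.png",np.hstack([a,b]))
E
```

```text
at [ 504.8 -138.7   97.6] [-1.799e+02 -1.000e-01  1.035e+02] w 58.8 F [-0.3  0.5 -1.6] ff 54.8 t 10.8
[-1.6, 0.8, 46.6, 0.0]
((302.0, 283.5), (4.0, 19.0), 0.0) (300, 274, 5, 20)
((324.4470520019531, 260.811767578125), (18.00522804260254, 10.412662506103516), 40.601295471191406) (318, 251, 14, 17)
((388.574462890625, 279.8864440917969), (77.60008239746094, 56.67397689819336), 19.23067283630371) (343, 241, 88, 59)
((308.5, 250.0), (42.0, 17.0), 90.0) (300, 229, 18, 43)
((363.6099853515625, 227.72996520996094), (13.859292984008789, 21.920310974121094), 8.13010311126709) (356, 217, 15, 23)
((348.44122314453125, 226.26473999023438), (26.436382293701172, 15.764815330505371), 75.96376037597656) (338, 212, 18, 29)
((309.76220703125, 210.936279296875), (20.505756378173828, 32.99591064453125), 3.6913859844207764) (300, 195, 22, 34)
((547.0, 232.5), (105.0, 24.0), 90.0) (535, 180, 25, 106)
((454.49993896484375, 239.49996948242188), (168.99996948242188, 118.99998474121094), -0.0) (370, 180, 170, 120)
((371.7216796875, 194.93980407714844), (10.650847434997559, 33.721405029296875), 19.798877716064453) (361, 180, 20, 33)
((332.0, 184.5), (9.0, 64.0), 90.0) (300, 180, 65, 10)
```

View pics/c3.png

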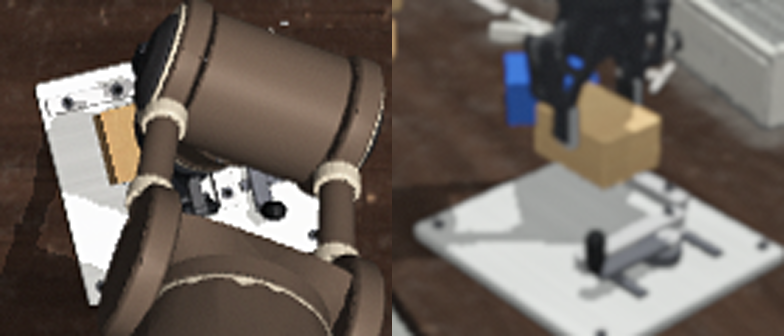

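The block hangs level in the jaws (side part at (600,130)) above the plate, clear of both fences, and the lever is still closed at (595,250). I set it down, short of both fences.

To row units: 47 mm is 0.047, 46 mm is 0.046.

{"fn": "drive_tool", "kwargs": {
  "deltas": [
    [-0.001,0.0005,0.015,0,0.6],
    [-0.001,0.0005,0.028,0,0.6],
    [-0.001,0.0005,0.037,0,0.6],
    [-0.001,0.0005,0.042,0,0.6],
    [-0.001,0.0005,0.044,0,0.6],
    [-0.001,0.0005,0.046,0,0.6],
    [-0.001,0.0005,0.047,0,0.6],
    [-0.001,0.0005,0.047,0,0.6],
    [-0.001,0.0005,0.047,0,0.6]
  ]
}}

```text
t: 11.8
ee_pos: [506.9, -141.0, 51.6]
ee_rot: [3.141, 0.001, 1.805]
ft_force: [0.4, -0.4, -0.8]
gripper_width: 58.9
finger_force: 54.8
```

```bash
python3 -c "
from h import *
go((*fx(40,21),51,103.5))"
```

```text
at [ 506.9 -141.    51.6] [180.    0.  103.4] w 58.9 F [ 0.4 -0.4 -0.8] ff 54.8 t 11.8
[-8.9, 9.4, 0.6, -0.1]
```

To row units: 1.5 mm is 0.0015, 1 mm is 0.001.

{"fn": "drive_tool", "kwargs": {
  "deltas": [
    [0,0,0.001,0,0.6],
    [0,0,0.0015,0,0.6],
    [0,0,0.0015,0,0.6]
  ]
}}

```text
t: 12.1
ee_pos: [506.9, -141.0, 51.4]
ee_rot: [3.141, 0.0, 1.806]
ft_force: [-3.1, 1.8, 8.8]
gripper_width: 59.3
finger_force: 55.9
```

To row units: 9 mm is 0.009, 8 mm is 0.008.

{"fn": "drive_tool", "kwargs": {
  "deltas": [
    [0,0.002,0,0,0.6],
    [0,0.004,0,0,0.6],
    [0,0.006,0,0,0.6],
    [0,0.008,0,0,0.6],
    [0,0.009,0,0,0.6],
    [0,0.009,0,0,0.6],
    [0,0.009,0,0,0.6]
  ]
}}

```text
t: 12.8
ee_pos: [515.0, -139.4, 51.4]
ee_rot: [-3.14, 0.001, 1.806]
ft_force: [-4.6, -1.3, 10.6]
gripper_width: 58.9
finger_force: 56.1
```

To row units: 2 mm is 0.002, 1 mm is 0.001.

{"fn": "drive_tool", "kwargs": {
  "deltas": [
    [0,0.001,0,0,0.6],
    [0,0.002,0,0,0.6],
    [0,0.002,0,0,0.6],
    [0,0.002,0,0,0.6]
  ]
}}

```text
t: 13.2
ee_pos: [516.9, -138.9, 51.4]
ee_rot: [-3.14, 0.001, 1.806]
ft_force: [-5.1, -0.9, 10.3]
gripper_width: 59.2
finger_force: 56.1
```

To row units: -7 mm is -0.007, -6 mm is -0.006.

{"fn": "drive_tool", "kwargs": {
  "deltas": [
    [-0.002,0,0,0,0.6],
    [-0.004,0,0,0,0.6],
    [-0.006,0,0,0,0.6],
    [-0.007,0,0,0,0.6],
    [-0.007,0,0,0,0.6],
    [-0.007,0,0,0,0.6]
  ]
}}

```text
t: 13.8
ee_pos: [518.2, -143.7, 51.4]
ee_rot: [-3.14, -0.003, 1.806]
ft_force: [-5.0, 5.8, 12.4]
gripper_width: 58.8
finger_force: 56.5
```

```bash
python3 -c "
from h import *
go((*fx(40,21),51,103.5))"
```

```text
at [ 518.2 -143.7   51.4] [-179.9   -0.2  103.5] w 58.8 F [-5.   5.8 12.4] ff 56.5 t 13.8
[-3.7, -1.0, 0.4, -0.0]
```

To row units: -3 mm is -0.003, -2 mm is -0.002.

{"fn": "drive_tool", "kwargs": {
  "deltas": [
    [-0.001,0,0,0,0.6],
    [-0.002,0,0,0,0.6],
    [-0.003,0,0,0,0.6],
    [-0.003,0,0,0,0.6]
  ]
}}

```text
t: 14.2
ee_pos: [518.9, -146.5, 51.4]
ee_rot: [-3.14, -0.003, 1.806]
ft_force: [-4.7, 6.5, 13.3]
gripper_width: 58.9
finger_force: 56.4
```

{"fn": "drive_tool", "kwargs": {
  "deltas": [
    [0,0.001,0,0,0.6],
    [0,0.001,0,0,0.6],
    [0,0.001,0,0,0.6]
  ]
}}

```text
t: 14.5
ee_pos: [519.0, -146.4, 51.5]
ee_rot: [-3.138, -0.003, 1.806]
ft_force: [-7.5, 5.5, 13.9]
gripper_width: 59.1
finger_force: 56.6
```

```bash
python3 -c "
from h import *
go((*fx(40,21),51,103.5))"
```

```text
at [ 519.  -146.4   51.5] [-179.8   -0.2  103.5] w 59.1 F [-7.5  5.5 13.9] ff 56.6 t 14.5
[-0.8, -1.1, 0.5, -0.0]
```

To row units: -1.5 mm is -0.0015, -1 mm is -0.001.

{"fn": "drive_tool", "kwargs": {
  "deltas": [
    [-0.001,0.0005,-0.001,0,0.6],
    [-0.0015,0.001,-0.001,0,0.6],
    [-0.0015,0.001,-0.001,0,0.6]
  ]
}}

```text
t: 14.8
ee_pos: [519.3, -147.2, 51.6]
ee_rot: [-3.136, -0.005, 1.807]
ft_force: [-7.0, 5.0, 10.6]
gripper_width: 58.8
finger_force: 56.3
```

To row units: -1 mm is -0.001.

{"fn": "drive_tool", "kwargs": {
  "deltas": [
    [-0.001,0,0,0,0.6],
    [-0.001,0,0,0,0.6],
    [-0.001,0,0,0,0.6]
  ]
}}

```text
t: 15.1
ee_pos: [519.3, -147.3, 51.6]
ee_rot: [-3.136, -0.006, 1.807]
ft_force: [-7.4, 7.2, 12.9]
gripper_width: 59.1
finger_force: 56.5
```

To row units: 1 mm is 0.001.

{"fn": "drive_tool", "kwargs": {
  "deltas": [
    [0,0.001,0,0,0.6],
    [0,0.001,0,0,0.6],
    [0,0.001,0,0,0.6]
  ]
}}

```text
t: 15.4
ee_pos: [519.4, -147.3, 51.6]
ee_rot: [-3.134, -0.006, 1.807]
ft_force: [-10.4, 6.7, 14.6]
gripper_width: 58.9
finger_force: 56.7
```

To row units: 2 mm is 0.002, -1.5 mm is -0.0015.

{"fn": "drive_tool", "kwargs": {
  "deltas": [
    [-0.001,0.001,-0.0007,0,0.6],
    [-0.0015,0.002,-0.0007,0,0.6],
    [-0.0015,0.002,-0.0007,0,0.6],
    [-0.0015,0.002,-0.0007,0,0.6]
  ],
  "force": 70
}}

```text
t: 15.8
ee_pos: [519.6, -147.3, 51.9]
ee_rot: [-3.129, -0.009, 1.807]
ft_force: [-13.5, 8.3, 17.3]
gripper_width: 58.6
finger_force: 72.6
```

```bash
python3 - <<'E'
from h import *
go((*fx(40,21),51,103.5)); print(np.array(env.state()["ft_force"]),env.state()["ee_rot"],env.state()["moment"])
im=shot("top","t4.png")[:,:,::-1]; S=shot("side","s4.png")[:,:,::-1]
c,s=np.cos(np.radians(13.5)),np.sin(np.radians(13.5))
P=[[*fx(40+a*30,21+b*41),56] for a,b in((1,1),(1,-1),(-1,-1),(-1,1))]
print((proj("side",P)-[240,190])*[5,5])
cv2.imwrite("pics/c4.png",cv2.resize(S[190:310,240:370],None,fx=5,fy=5,interpolation=2))
E
```

```text
at [ 519.6 -147.3   51.9] [-179.3   -0.5  103.6] w 58.6 F [-13.5   8.3  17.3] ff 72.6 t 15.8
[0.3, -1.5, 0.9, 0.1]
[-13.53860729   8.26514216  17.32578224] [-3.12934799 -0.0094758   1.80737032] [1.1903877  1.84981565 0.36782198]
[[284.06342209 230.35537429]
 [409.26799832 298.22654742]
 [312.590071   344.2858359 ]
 [188.20957041 272.32506782]]
```

View pics/c4.png

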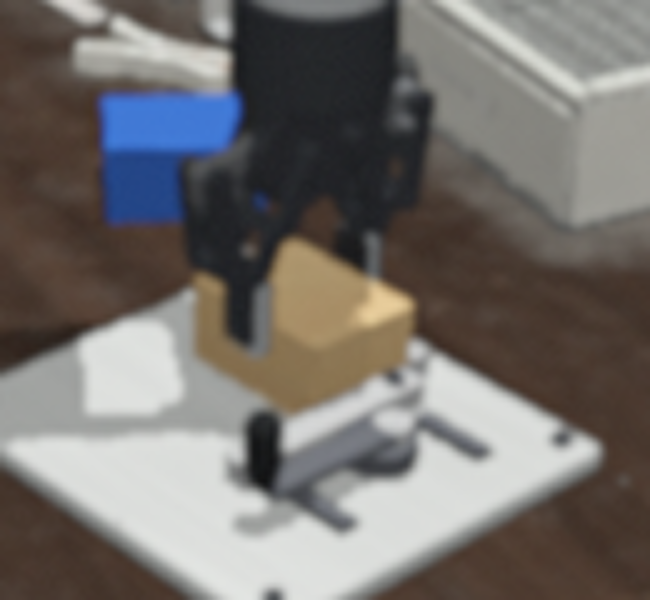

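Side view: the block sits in the corner at crop (305,325), its visible top corners within about 1 px of the prediction (413,302 against 409,298). The lever is still closed at (262,450). I let it settle, then hand in.

To row units: -0.5 mm is -0.0005.

{"fn": "drive_tool", "kwargs": {
  "deltas": [
    [0,0,-0.0005,0,0.6],
    [0,0,-0.0005,0,0.6],
    [0,0,-0.0005,0,0.6],
    [0,0,-0.0005,0,0.6],
    [0,0,-0.0005,0,0.6],
    [0,0,-0.0005,0,0.6]
  ]
}}

```text
t: 16.5
ee_pos: [519.5, -147.3, 51.9]
ee_rot: [-3.13, -0.009, 1.807]
ft_force: [-11.1, 8.6, 14.5]
gripper_width: 58.6
finger_force: 72.8
```

To row units: 0.7 mm is 0.0007.

{"fn": "drive_tool", "kwargs": {
  "deltas": [
    [0,0.0007,0,0,0.6],
    [0,0.0007,0,0,0.6],
    [0,0.0007,0,0,0.6],
    [0,0.0007,0,0,0.6]
  ]
}}

```text
t: 16.9
ee_pos: [519.7, -147.3, 51.9]
ee_rot: [-3.128, -0.01, 1.808]
ft_force: [-14.4, 7.5, 15.6]
gripper_width: 58.7
finger_force: 73.0
```

```bash
python3 -c "
from h import *
go((*fx(40,21),51,103.5)); print(env.hand_in())"
```

```text
at [ 519.7 -147.3   51.9] [-179.2   -0.5  103.6] w 58.7 F [-14.4   7.5  15.6] ff 73.0 t 16.9
[0.3, -1.5, 0.9, 0.1]
the job is handed in; nothing more can be done
None
```

I handed the job in at 16.9 s with the lever closed and the gripper still pressing the block flat into the corner against both fences, at about 10 N each way by the wrist reading; hand-in returned no verdict.

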